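Switch on the bench scale and tare the bead tray

ROBOT

A 7-joint arm with a two-finger parallel gripper is mounted at the origin on the work surface. World frame = base frame: x ahead of the robot, y to its left, z up, the work surface at z = 0. Lengths are in m, angles in rad, forces in N, time in s.
With the tool pointing down it reaches from about 0.4 to 0.875 m from the base axis. Payload 19.3 kg.
Tool frame: the origin (TCP) lies at the very end of the fingers, on their centre line; the grasp point (between the pads) lies r.hold_point_z behind it (r.hold_point_z is the distance from the TCP to the grasp point, in m); z points along the fingers, y is the direction in which the jaws open and shut (so a half turn about z gives the same grasp; the last joint's range is limited). The gripper opens to 85 mm and grips with 20 to 120 N. Pads are 22 mm wide; open, the fingers measure 114 mm over their backs; the gripper's body (76 mm by 85 mm) begins 54 mm behind the grasp point. The pads swing forward as they close: fully open they stand 13 mm farther back than shut.
Start: joints at [-1.266, 0.521, -0.036, 1.599, 0.021, 1.021, -0.113], TCP at [0.229, 0.582, 0.197] pointing down, gripper open.
Joint ranges: [-2.91, 2.91], [-0.3, 2.13], [-1.5, 1.42], [0.17, 2.43], [-1.26, 4.41], [0.16, 1.93], [-2.52, 2.52]. Speed limits (rad/s): [1.89, 1.89, 2.39, 2.39, 3.01, 3.01, 3.01].

INTERFACE

Orientations are given as a rotation vector (axis times angle).
In Python, from rig import r, optics, job gives the robot as it stands. The module is installed in compiled form; this text tells all that it offers.
- The arm moves only by the tool move_arm, never from a script. Its argument "targets" is a list of rows, each a list of 3 entries, a list of its own where there are three numbers: the closure, from 0 (fully open) to 1 (shut), then the shift along the tool's x, y, z in units of 50 mm (1.0 is 50 mm), then the turn about the tool's z in units of 8 degrees (1.0 is 8 degrees). A call has 1 to 20 rows; each row is the pose to reach, as a shift and turn from the pose commanded when the call began, along the tool's axes at that moment; what a row does not reach only later rows make up. A row lasts 1/10 s, in which the tool goes at most 50 mm and 8.59 degrees, less where a joint would pass 70% of its speed; a pose out of reach is approached as far as the arm can. A call with a gripper value outside its range is refused whole. The fingers move at their own pace and stop on an object; "squeeze" is the grip in N (left out, the last holds). Time passes only in rows, so rows that repeat a pose let the fingers close. It gives the time, the measured TCP pose, the force and the opening at its end, in the units of the state.
- r.observe(): the state, without advancing time (a new reading comes with each control period).
- optics.grab_frame(name): name is "scene" or "side" or "wrist"; returns a dict with "image" (384x512x3 uint8, red, green, blue), "K" (3x3 intrinsics, pixels), "cam_to_world" (4x4, takes a point from camera to world coordinates). Camera axes: x right, y down, z forward; pixel columns grow to the right and rows downward; lengths in m; the calibration is good to about 2 mm. The wrist camera is an equidistant fisheye: a pixel r from the principal point sees the ray r / f radians off the axis. A picture is of the moment at which its call begins. There is no depth.
- job.finish_job(): hands the job in, once; it reports no verdict.
The state is a dict: "time": time; "joint_positions": joint angles; "joint_vel": joint speeds; "joint_efforts": joint torques, N m; "position": TCP position; "tool_rot": TCP orientation; "wrist_force": force on the tool from outside, world axes, zero at the start; "torque": the same for the moment, N m; "width": opening from 0.0 (shut) to 1.0 (fully open).
Only numpy, scipy, OpenCV 4.12 (cv2) and the standard library are available. Lean on these libraries where they do the work, as an engineer would, in place of code of your own. Each camera call takes 0.05 s, during which the arm holds its last target.

TASK

Get the bench scale ready for weighing beads into the empty steel tray on its pan: press the round ON key at the left end of the row well down and let it come back up, then press the long bar-shaped TARE key in the same way, using light, slow presses of the fingertips, and take the hand away. Do not press the two square keys between them, keep off the tray, and do not shift, lift or turn anything on the table.

Things in the scene. Friction and masses are not known exactly. Their poses are not given: they have to be found in the camera images.
- scale: Low white bench scale, 300 mm deep (its x) by 230 mm wide (y); does not shift. Stands left or right of the middle, keys towards the robot, turned up to 0.42 rad. Origin: centre of its underside; x from keys to back, z up. Flat key deck 36 mm up; key row at x = -124 mm, from +y to -y: round ON y = 86, square units 40, square OFF -2, bar TARE -66 mm, all grey; dark window behind them.
- scale_pan (a point): Centre of the top of the scale's fixed stainless pan, 190 mm (scale's x) by 214 mm (y), 46 mm above the table.
- on_key (a joint): Travel of the round ON key, m: 0 up, 0.005 fully down; springs back by itself. It starts to move at about 1.5 N, counts as pressed from 0.0025 (about 4.3 N) and meets its hard stop at 0.005 (about 7 N).
- on_key_top (a point): Centre of the top face of the round ON key (22 mm across), grey plastic key cap, top face 7.5 mm proud of the flat key deck (43.5 mm above the table) with the key up. It goes down with the key. Its axes are parallel to the scale's.
- tare_key (a joint): Travel of the bar-shaped TARE key, same values, spring and stop as the ON key.
- tare_key_top (a point): Centre of the top face of the bar-shaped TARE key, 40 mm long along the scale's y, 14 mm wide, grey plastic key cap, top face 7.5 mm proud of the flat key deck (43.5 mm above the table) with the key up. It goes down with the key. Its axes are parallel to the scale's.
- units_key (a joint): Travel of the square units key (14 by 14 mm, same height and spring), next to the ON key: to be left alone. 0 is up.
- off_key (a joint): Travel of the square OFF key (14 by 14 mm, same height and spring), next to the TARE key: to be left alone. 0 is up.
- tray: Empty stainless measuring tray lying loose on the scale's pan, 92 mm wide (its x), 141 mm long (its y) with a narrowing pouring spout at +y, 22 mm high, about 0.16 kg. Origin: underside, 60 mm from its back wall. Its rim stands 68 mm above the table. Not to be touched.
- turntable_hub (a point): Point 30 mm out from the axis (along its x), 62 mm above the table, at the inner end of a bin of the round turntable: 290 mm across, six clear wedge bins of beads (rims 62 mm up), centre post 101 mm high. It stands on the other side of the table from the scale and turns easily. Not to be turned.
- ashtray: White ceramic ashtray of small swivels, 108 mm across, 27 mm high, loose in front of the key deck. Origin: centre of its underside.
- net_float: Red plastic net float, egg-shaped, 48 mm across, 72 mm high, standing loose on end in front of the key deck. Origin: centre of its underside.
- reel_cover: Grey plastic reel side cover, a domed disc 80 mm across and 21 mm high, loose in front of the key deck. Origin: centre of its underside.
- line_spool: Spool of fishing line lying flat in front of the turntable, 64 mm across, 30 mm high. Origin: centre of its underside.
- hook_jar: Small clear jar with a metal cap in front of the turntable, 54 mm across, 60 mm high. Origin: centre of its underside.

How it is judged:
On the way, in this order (a step that is already met when the one before it is completed fails the run):
1. the round ON key is pressed down by the fingertips (value of joint on_key above 0.0025 m and contact force between the fingers and scale above 0.5 N), for 0.1 s.
2. the ON key is up again and the bar-shaped TARE key is pressed down by the fingertips (value of joint on_key below 0.0008 m and value of joint tare_key above 0.0025 m and contact force between the fingers and scale above 0.5 N), for 0.1 s.
At the end, for the whole second after the job is handed in: All four keys are up again (within 0.8 mm); the tray lies at rest on the pan within 6 mm of where it was; the ashtray, float, reel cover, line spool and jar are within 10 mm of where they were, and the turntable's hub point within 3 mm (0.1 rad) (value of joint each of on_key, units_key, off_key, tare_key below 0.0008 m and distance of tray from where it was at the start of the episode below 0.006 m and distance of each of ashtray, net_float, reel_cover, line_spool, hook_jar from where it was at the start of the episode below 0.01 m and distance of turntable_hub from where it was at the start of the episode below 0.003 m and linear speed of tray below 0.02 m/s); the robot touches nothing.
It fails at once if one of the two square keys is pressed (more than 1.5 mm) (value of joint any of units_key, off_key above 0.0015 m).
It fails at once if the scale or its keys are pressed with more than 25 N (contact force between any of the fingers, the arm and scale above 25 N).
It fails at once if the robot touches the tray (more than 1 N), or the tray is shifted or lifted more than 6 mm (contact force between any of the fingers, the arm and tray above 1 N or distance of tray from where it was at the start of the episode above 0.006 m).
It fails at once if a bystander is shifted, tipped or lifted by more than 10 mm, or the turntable is turned by more than 0.1 rad (distance of any of ashtray, net_float, reel_cover, line_spool, hook_jar from where it was at the start of the episode above 0.01 m or distance of turntable_hub from where it was at the start of the episode above 0.003 m).
It also fails if it takes over 43 s, if anything falls off the work surface, if the arm or the gripper's body presses on something with over 40 N, if the wrist force passes 120 N, or if a joint passes its speed limit or range.

## Working session

There is one attempt and no reset: what is moved stays moved. The work goes in short steps, Python scripts to look and compute and a tool call to move; the robot and the scene stay as the last step left them, time stands still between calls to the robot, and variables do not carry over. Pictures are saved under pics/ and viewed, and the job is handed in when it is done.

Besides the shell and the picture viewer there is one more tool, called after "Call:" by a JSON object that holds its "name" and its "arguments". move_arm: Moves the arm, as the interface text tells. Its arguments: {"type":"object","properties":{"targets":{"type":"array"},"squeeze":{"type":"number"}},"required":["targets"]}

```bash
mkdir -p pics; python3 - <<'E'
from rig import r,optics
import cv2,numpy as np,pickle
print(r.observe(), r.hold_point_z)
d={}
for n in ["scene","side","wrist"]:
    f=optics.grab_frame(n); d[n]=f
    cv2.imwrite(f"pics/{n}0.png",f["image"][:,:,::-1]); print(n,f["K"],f["cam_to_world"])
pickle.dump(d,open("f0.pkl","wb"))
E
```

```text
{'time': 0.0, 'joint_positions': array([-1.26617537,  0.52206061, -0.03634628,  1.5999912 ,  0.02119514,
        1.02110187, -0.11281306]), 'joint_vel': array([ 0.00015444,  0.0004785 ,  0.00033743,  0.0007749 ,  0.00088635,
       -0.00023426,  0.00132421]), 'joint_efforts': array([ 8.08545283e-04, -9.27110481e+01,  1.98025323e+00, -3.69936061e+01,
        1.78530923e-02,  8.23671377e-03, -4.82720100e-05]), 'position': array([0.22870305, 0.58124702, 0.19610252]), 'tool_rot': array([-5.85313593e-01, -3.08643296e+00,  1.83257997e-03]), 'wrist_force': array([-0.76016007,  0.73331536, -0.70798322]), 'torque': array([ 0.0125028 , -0.04625849, -0.002326  ]), 'width': 0.9992747102618534} 0.0187
scene [[369.68152471   0.         255.35809853]
 [  0.         369.68152471 193.24530957]
 [  0.           0.           1.        ]] [[ 0.51084487  0.48466275 -0.71002784  1.27182156]
 [ 0.85950304 -0.30436342  0.41063052 -0.44446624]
 [-0.01708918 -0.82003959 -0.5720516   0.6414116 ]
 [ 0.          0.          0.          1.        ]]
side [[440.07986074   0.         250.76312171]
 [  0.         440.07986074 197.55863658]
 [  0.           0.           1.        ]] [[ 0.98065219 -0.1294919   0.14680984  0.34924535]
 [-0.19573746 -0.637698    0.74500208 -0.95905534]
 [-0.00285139 -0.75932411 -0.65070636  0.90072278]
 [ 0.          0.          0.          1.        ]]
wrist [[297.31863964   0.         254.70624376]
 [  0.         297.31863964 190.20625554]
 [  0.           0.           1.        ]] [[ 0.36595921  0.87998198  0.30282928  0.15057652]
 [ 0.93063027 -0.34566487 -0.12017947  0.61209504]
 [-0.00107832  0.32580288 -0.94543711  0.37226858]
 [ 0.          0.          0.          1.        ]]
```

View pics/scene0.png

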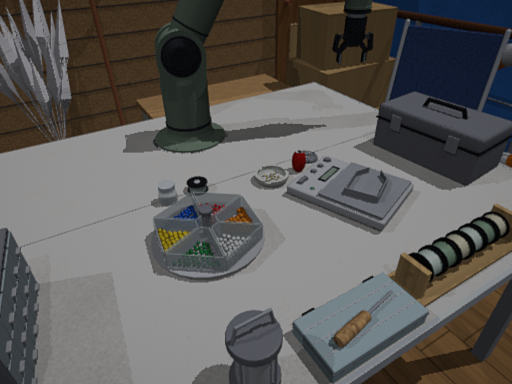

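View pics/side0.png

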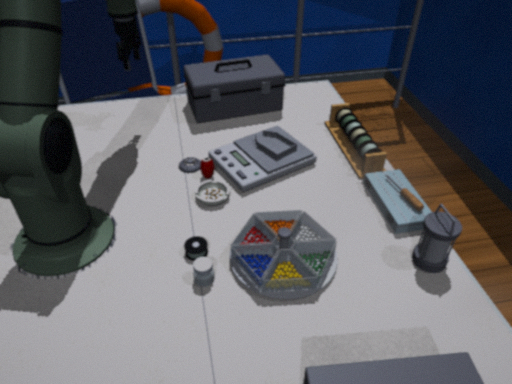

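View pics/wrist0.png

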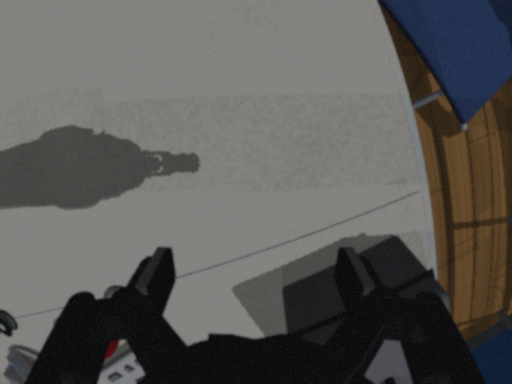

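The scale stands on the robot's left (side view, around (262,157)), with its keys along its left edge. I'll zoom in on it.

```bash
python3 - <<'E'
import cv2,pickle
d=pickle.load(open("f0.pkl","rb"))
for n,(x,y,w,h) in dict(side=(170,115,160,100),scene=(245,135,180,100)).items():
    c=d[n]["image"][y:y+h,x:x+w,::-1]
    cv2.imwrite(f"pics/{n}0z.png",cv2.resize(c,None,fx=800/w if n=='side' else 4.4,fy=800/w if n=='side' else 4.4,interpolation=cv2.INTER_CUBIC))
E
```

```text
(no output)
```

View pics/side0z.png

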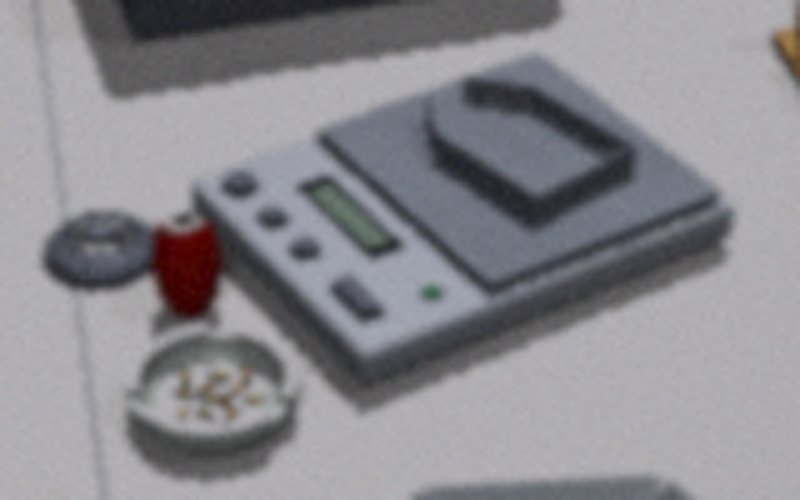

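View pics/scene0z.png

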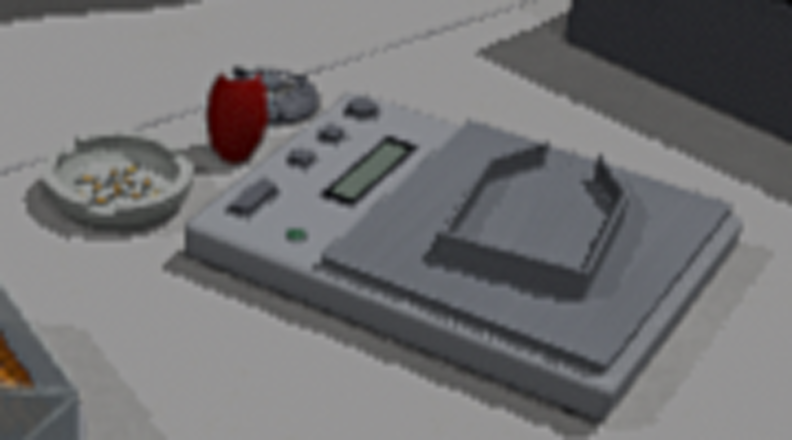

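Side zoom: ON at (239,184), units (272,216), OFF (303,248), TARE (357,298). Scene zoom: ON at (361,107), units (331,132), OFF (301,157), TARE (252,197). The red float and the reel cover stand next to the ON end of the deck, and the ashtray is next to the middle and TARE. Next I'll refine the key centroids with masks, triangulate them and fit the scale's pose.

```bash
cat > h.py <<'E'
import numpy as np,cv2,pickle
from scipy.spatial.transform import Rotation as R
def ray(f,u,v):
    d=np.array([(u-f["K"][0,2])/f["K"][0,0],(v-f["K"][1,2])/f["K"][1,1],1.])
    T=f["cam_to_world"]; return T[:3,3],T[:3,:3]@d
def onz(f,u,v,z):
    o,d=ray(f,u,v); return (o+d*(z-o[2])/d[2])[:2]
def fit(L,P):
    L=np.array(L);P=np.array(P);a=L-L.mean(0);b=P-P.mean(0)
    th=np.arctan2((a[:,0]*b[:,1]-a[:,1]*b[:,0]).sum(),(a*b).sum())
    c,s=np.cos(th),np.sin(th);M=np.array([[c,-s],[s,c]]);t=P.mean(0)-M@L.mean(0)
    return th,M,t,P-(L@M.T+t)
E
python3 - <<'E'
from h import *
d=pickle.load(open("f0.pkl","rb"))
L=[(-.124,.086),(-.124,.040),(-.124,-.002),(-.124,-.066)]
seeds=dict(side=(5,170,115,[(239,184),(272,216),(303,248),(357,298)]),scene=(4.4,245,135,[(361,107),(331,132),(301,157),(252,197)]))
for n,(s,ox,oy,pts) in seeds.items():
    f=d[n];g=cv2.GaussianBlur(cv2.resize(cv2.cvtColor(f["image"],cv2.COLOR_RGB2GRAY),None,fx=4,fy=4,interpolation=cv2.INTER_CUBIC),(5,5),0)
    px=[]
    for i,(x,y) in enumerate(pts):
        u,v=(x+.5)/s+ox,(y+.5)/s+oy
        k=26 if i==3 else 19
        U,V=int(u*4),int(v*4); w=g[V-k:V+k,U-k:U+k].astype(np.uint8)
        t,m=cv2.threshold(w,0,255,cv2.THRESH_OTSU+cv2.THRESH_BINARY_INV)
        nl,lab,st,ce=cv2.connectedComponentsWithStats(m); j=lab[k-2:k+2,k-2:k+2].max() 
        c=ce[j]; px.append(((U-k+c[0]+.5)/4-.5,(V-k+c[1]+.5)/4-.5)); print(n,i,(round(u-.5,1),round(v-.5,1)),np.round(px[-1],2),st[j])
    P=[onz(f,*p,.0415) for p in px]; P2=[onz(f,(x+.5)/s+ox-.5,(y+.5)/s+oy-.5,.0415) for x,y in pts]
    for Q in(P,P2):
        th,M,t,e=fit(L,Q);print(n,th,t,'\n',np.round(np.array(Q),4).tolist(),'res mm',np.round(e*1e3,1).tolist())
        print(' ON',M@L[0]+t,'TARE',M@L[3]+t)
E
```

```text
side 0 (217.4, 151.4) [217.49 151.74] [  5  10  30  22 500]
side 1 (224.0, 157.8) [224.02 158.35] [  6  12  26  19 368]
side 2 (230.2, 164.2) [230.46 164.58] [  8  12  26  18 371]
side 3 (241.0, 174.2) [240.81 174.66] [  4  10  43  37 907]
side 0.3713808309531173 [0.62526103 0.24807446] 
 [[0.4788, 0.2832], [0.4948, 0.2404], [0.5103, 0.2014], [0.5339, 0.1412]] res mm [[0.3, 0.0], [-0.4, 0.1], [-0.2, 0.2], [0.3, -0.3]]
 ON [0.47850485 0.28321169] TARE [0.53366603 0.14157397]
side 0.37589610416847213 [0.62535238 0.25105061] 
 [[0.4788, 0.2853], [0.4952, 0.2436], [0.5098, 0.2037], [0.535, 0.1435]] res mm [[0.3, -0.2], [-0.1, 0.8], [-1.0, 0.0], [0.7, -0.6]]
 ON [0.47843905 0.28552483] TARE [0.5342392  0.14413762]
scene 0 (326.7, 158.9) [326.72 159.51] [  3  11  33  21 539]
scene 1 (319.8, 164.6) [319.75 165.34] [  6  13  26  18 342]
scene 2 (313.0, 170.3) [312.96 170.79] [  5  12  28  19 377]
scene 3 (301.9, 179.4) [302.1  179.88] [  2  10  49  36 957]
scene 0.37643995522423945 [0.63266982 0.2461348 ] 
 [[0.486, 0.2799], [0.503, 0.2375], [0.5177, 0.199], [0.5415, 0.1397]] res mm [[0.2, -0.7], [0.3, -0.3], [-0.4, 0.4], [-0.1, 0.6]]
 ON [0.48573776 0.28052912] TARE [0.54161479 0.13917227]
scene 0.37750345077858327 [0.62984314 0.24836817] 
 [[0.4829, 0.2821], [0.4996, 0.2406], [0.5154, 0.201], [0.539, 0.1408]] res mm [[0.1, -0.5], [-0.2, 0.8], [0.1, 0.2], [0.1, -0.5]]
 ON [0.48287459 0.28260621] TARE [0.53890192 0.14130887]
```

Combining the two views gives yaw ≈ 0.376, ON ≈ (0.480, 0.284) and TARE ≈ (0.536, 0.1425). The masks are each biased towards their camera, so I expect about 3 mm of error. I'll shut the fingers, stay high, and move to a viewpoint where the wrist camera sees the key row.

Call:
{"name": "move_arm", "arguments": {"targets": [[1,[-0.2,-0.1,0],-0.1],[1,[-0.6,-0.3,0],-0.4],[1,[-1.1,-0.55,0],-0.7],[1,[-1.6,-0.8,0],-1.0],[1,[-2.1,-1.1,0],-1.4],[1,[-2.6,-1.35,0],-1.7],[1,[-3.1,-1.6,0],-2.0],[1,[-3.6,-1.85,0],-2.3],[1,[-4.1,-2.1,0],-2.6],[1,[-4.6,-2.4,0],-3.0],[1,[-5.1,-2.65,0.1],-3.3],[1,[-5.6,-2.9,0.1],-3.6],[1,[-6.1,-3.15,0.2],-3.9],[1,[-6.6,-3.4,0.2],-4.2],[1,[-7.1,-3.65,0.3],-4.6],[1,[-7.6,-3.9,0.4],-4.9],[1,[-8.0,-4.1,0.4],-5.2],[1,[-8.3,-4.25,0.5],-5.4],[1,[-8.4,-4.3,0.5],-5.4],[1,[-8.4,-4.3,0.5],-5.4]]}}

```text
time: 2.15
position: [0.5411, 0.2268, 0.1717]
tool_rot: [0.589, -3.086, 0.0]
wrist_force: [0.0, 0.1, 0.4]
width: -0.001
```

```bash
python3 - <<'E'
from rig import r,optics
import cv2,pickle
f=optics.grab_frame("wrist");o=r.observe();pickle.dump((f,o),open("f1.pkl","wb"))
cv2.imwrite("pics/wrist1.png",f["image"][:,:,::-1])
for k in("time","position","tool_rot","wrist_force","width","joint_positions"):print(k,o[k])
print(f["cam_to_world"])
E
```

```text
time 2.2
position [0.54059597 0.22779849 0.17179452]
tool_rot [ 5.90745516e-01 -3.08530370e+00 -2.33763655e-04]
wrist_force [1.24281412 0.09692492 0.76832119]
width -0.00024229757229025166
joint_positions [-0.41525826  0.48935267 -0.11855252  1.72629036  0.06912572  0.93019395
  1.38778581]
[[-3.68433733e-01  8.79050965e-01  3.02532618e-01  4.63002184e-01]
 [ 9.29653859e-01  3.48191787e-01  1.20441611e-01  1.95554127e-01]
 [ 5.34941382e-04  3.25625368e-01 -9.45498722e-01  3.47756287e-01]
 [ 0.00000000e+00  0.00000000e+00  0.00000000e+00  1.00000000e+00]]
```

View pics/wrist1.png

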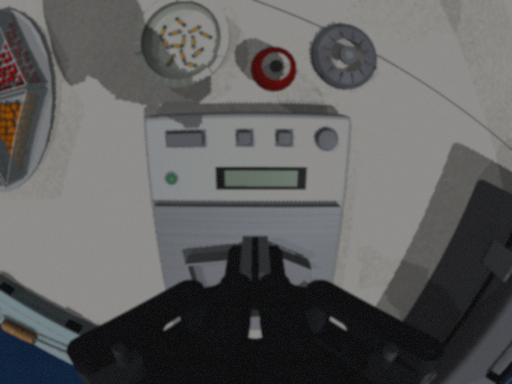

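The wrist view shows all four keys: TARE (185,138), OFF (243,138), units (284,138) and ON (325,139). The float is at (273,68), the reel cover at (343,55) and the ashtray at (182,40), all in front of the deck. Now to find the key centroids with the fisheye model.

```bash
cat >> h.py <<'E'
def fray(f,u,v):
    K=f["K"];x,y=u-K[0,2],v-K[1,2];rr=np.hypot(x,y);th=rr/K[0,0]
    d=np.array([np.sin(th)*x/rr,np.sin(th)*y/rr,np.cos(th)]);T=f["cam_to_world"]
    return T[:3,3],T[:3,:3]@d
def fonz(f,u,v,z):
    o,d=fray(f,u,v);return (o+d*(z-o[2])/d[2])[:2]
E
python3 - <<'E'
from h import *
f,o=pickle.load(open("f1.pkl","rb"))
g=cv2.cvtColor(f["image"],cv2.COLOR_RGB2GRAY)
cv2.imwrite("pics/w1z.png",cv2.resize(f["image"][100:215,140:355,::-1],None,fx=3.7,fy=3.7,interpolation=cv2.INTER_CUBIC))
g=cv2.GaussianBlur(cv2.resize(g,None,fx=4,fy=4,interpolation=cv2.INTER_CUBIC),(9,9),0)
L=[(-.124,.086),(-.124,.040),(-.124,-.002),(-.124,-.066)]
P=[]
for (u,v),kx,ky in zip([(325,139),(284,138),(244,138),(185,138)],[16,12,12,25],[16,12,12,13]):
    x0,y0=(u-kx)*4,(v-ky)*4;w=g[y0:y0+8*ky,x0:x0+8*kx]
    t,m=cv2.threshold(w,0,255,cv2.THRESH_OTSU+cv2.THRESH_BINARY_INV)
    nl,lab,st,ce=cv2.connectedComponentsWithStats(m);j=1+st[1:,4].argmax()
    x,y,ww,hh,_=st[j]; c=(x0+x+ww/2)/4-.5,(y0+y+hh/2)/4-.5
    P.append(fonz(f,*c,.0425));print(c,ww/4,hh/4,P[-1])
th,M,t,e=fit(L,P);print(th,t,np.round(e*1e3,1).tolist())
ON=M@L[0]+t;TA=M@L[3]+t;print('ON',ON,'TARE',TA)
Rt=R.from_rotvec(o["tool_rot"]).as_matrix();p=o["position"]
print(Rt)
for q in(ON,TA):print('units',Rt.T@(np.r_[q,.0435]-p)/.05)
for n,u,v,z in[("float",273,65,.06),("reel",343,55,.015),("ash",182,40,.02)]:
    print(n,fonz(f,u,v,z), M.T@(fonz(f,u,v,z)-t))
E
```

```text
(np.float64(325.375), np.float64(138.25)) 24.75 24.5 [0.47945035 0.28232114]
(np.float64(283.5), np.float64(137.375)) 18.5 18.25 [0.49583127 0.24084916]
(np.float64(244.125), np.float64(137.25)) 18.25 18.0 [0.51087342 0.20293473]
(np.float64(185.25), np.float64(135.75)) 41.0 22.5 [0.53129727 0.14430997]
0.35982001335447633 [0.62552768 0.24769344] [[0.3, -2.2], [0.4, -0.6], [0.7, 0.8], [-1.4, 2.1]]
ON [0.47918751 0.2845249 ] TARE [0.53270759 0.14225895]
[[-9.29270855e-01 -3.69398982e-01 -2.66407338e-04]
 [-3.69399018e-01  9.29270873e-01  1.00524419e-04]
 [ 2.10430962e-04  1.91825021e-04 -9.99999959e-01]]
units [0.72166815 1.50747623 2.56633155]
units [ 0.77803324 -1.53200113  2.56576036]
float [0.43244904 0.20219525] [-0.1967341  0.0253996]
reel [0.38403242 0.27089642] [-0.21786005  0.10674894]
ash [0.43573196 0.09946446] [-0.22983353 -0.07190826]
```

View pics/w1z.png

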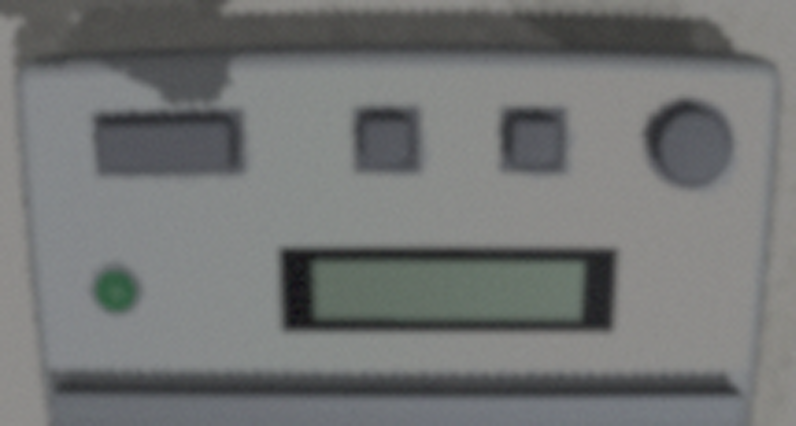

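The zoom shows that the mask picked up the shadowed sides. The top-face centres by eye are ON (694,146), units (537,140), OFF (384,140) and TARE (165,146). I'll recompute from those.

```bash
python3 - <<'E'
from h import *
f,o=pickle.load(open("f1.pkl","rb"))
L=[(-.124,.086),(-.124,.040),(-.124,-.002),(-.124,-.066)]
P=[fonz(f,(x+.5)/3.7+140-.5,(y+.5)/3.7+100-.5,.0435) for x,y in[(694,146),(537,140),(384,140),(165,146)]]
th,M,t,e=fit(L,P);print(th,t,np.round(P,4).tolist(),np.round(e*1e3,1).tolist())
ON=M@L[0]+t;TA=M@L[3]+t;print('ON',ON,'TARE',TA)
Rt=R.from_rotvec(o["tool_rot"]).as_matrix();p=o["position"]
for q in(*P,ON,TA):print('units',Rt.T@(np.r_[q,.0435]-p)/.05)
E
```

```text
0.37843529924089897 [0.62577957 0.25061712] [[0.4794, 0.2842], [0.4953, 0.242], [0.5112, 0.2023], [0.5348, 0.1446]] [[0.7, -0.5], [-0.5, -0.0], [-0.1, -0.6], [-0.1, 1.1]]
ON [0.47877917 0.2847182 ] TARE [0.53493814 0.14347313]
units [0.71917655 1.50049041 2.56632968]
units [0.73633025 0.59728035 2.56616003]
units [ 0.73405757 -0.25690334  2.5659957 ]
units [ 0.72133517 -1.50452542  2.5657537 ]
units [0.72782938 1.51408547 2.56633411]
units [ 0.72760723 -1.52591447  2.56575092]
```

All three cameras agree to within about 2 mm. Moving over ON, stopping about 18 mm above the key.

Call:
{"name": "move_arm", "arguments": {"targets": [[1,[0.15,0.3,0],0],[1,[0.35,0.7,0],0],[1,[0.55,1.1,0.1],0],[1,[0.7,1.4,0.4],0],[1,[0.73,1.51,0.8],0],[1,[0.73,1.51,1.2],0],[1,[0.73,1.51,1.6],0],[1,[0.73,1.51,1.9],0],[1,[0.73,1.51,2.1],0],[1,[0.73,1.51,2.2],0],[1,[0.73,1.51,2.2],0],[1,[0.73,1.51,2.2],0],[1,[0.73,1.51,2.2],0]]}}

```text
time: 3.5
position: [0.4794, 0.2846, 0.0624]
tool_rot: [-0.592, 3.084, 0.001]
wrist_force: [-0.0, -0.3, -0.2]
width: 0.002
```

```bash
python3 - <<'E'
from rig import r,optics
import cv2,numpy as np
a=[]
for n,(x,y,w,h) in dict(side=(170,105,140,100),scene=(265,105,140,100),wrist=(150,120,280,200)).items():
    f=optics.grab_frame(n)
    c=cv2.resize(f["image"][y:y+h,x:x+w,::-1],(400,286),interpolation=cv2.INTER_CUBIC);a.append(c)
a.append(a[0]*0)
cv2.imwrite("pics/on_above.png",np.vstack([np.hstack(a[:2]),np.hstack(a[2:])]))
for i in range(3):
    o=r.observe();print(o["position"],o["wrist_force"])
E
```

```text
[0.4792792  0.28447005 0.06209022] [-0.28327507 -0.23654555  0.01307745]
[0.4792792  0.28447005 0.06209022] [-0.28327507 -0.23654555  0.01307745]
[0.4792792  0.28447005 0.06209022] [-0.28327507 -0.23654555  0.01307745]
```

View pics/on_above.png

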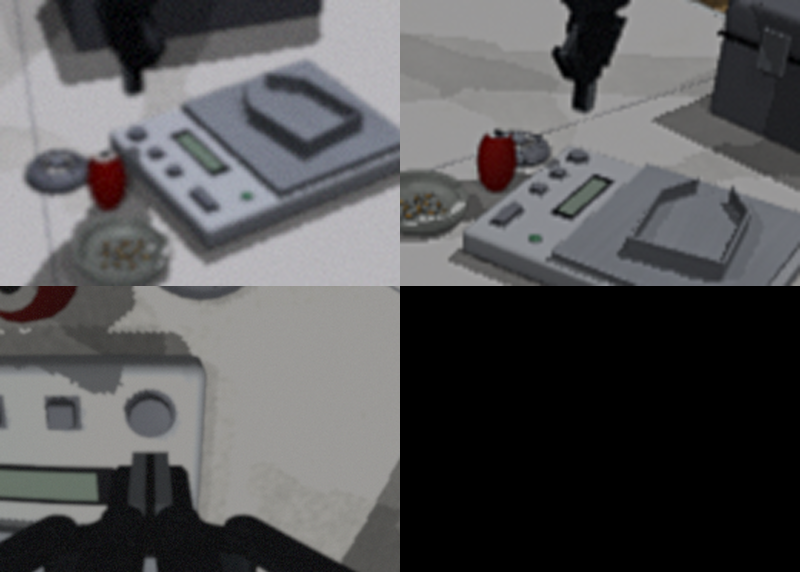

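The fingertips look higher above the key than the reading suggests. I'll check by projecting the TCP into each view.

```bash
cat >> h.py <<'E'
def proj(f,p,fish=False):
    q=np.linalg.inv(f["cam_to_world"])@np.r_[p,1];K=f["K"]
    if fish:
        rr=np.hypot(q[0],q[1]);th=np.arctan2(rr,q[2])*K[0,0];return K[0,2]+th*q[0]/rr,K[1,2]+th*q[1]/rr
    return K[0,2]+K[0,0]*q[0]/q[2],K[1,2]+K[1,1]*q[1]/q[2]
E
python3 - <<'E'
from rig import r,optics
from h import *
o=r.observe();p=o["position"]
for n in("side","scene","wrist"):
    f=optics.grab_frame(n);w=n=="wrist";print(n,np.round(proj(f,p,w),1),'ON',np.round(proj(f,[.479,.2845,.0435],w),1))
    if w: print(f["cam_to_world"][:3,3])
    im=f["image"][:,:,::-1].copy();u,v=proj(f,p,w)
    S=6;c=im[int(v)-45:int(v)+45,int(u)-60:int(u)+60];c=cv2.resize(c,None,fx=S,fy=S,interpolation=cv2.INTER_CUBIC)
    for q,col in((p,(0,0,255)),([.479,.2845,.0435],(0,255,0))):
        a,b=proj(f,q,w);cv2.circle(c,(int((a-int(u)+60.5)*S),int((b-int(v)+45.5)*S)),4,col,-1)
    cv2.imwrite(f"pics/chk_{n}.png",c)
E
```

```text
side [217.3 146.5] ON [217.5 151. ]
scene [327.1 152.7] ON [326.5 157.7]
wrist [255.1 224.3] ON [255.2 212.7]
[0.40109557 0.25291604 0.23797569]
```

View pics/chk_side.png

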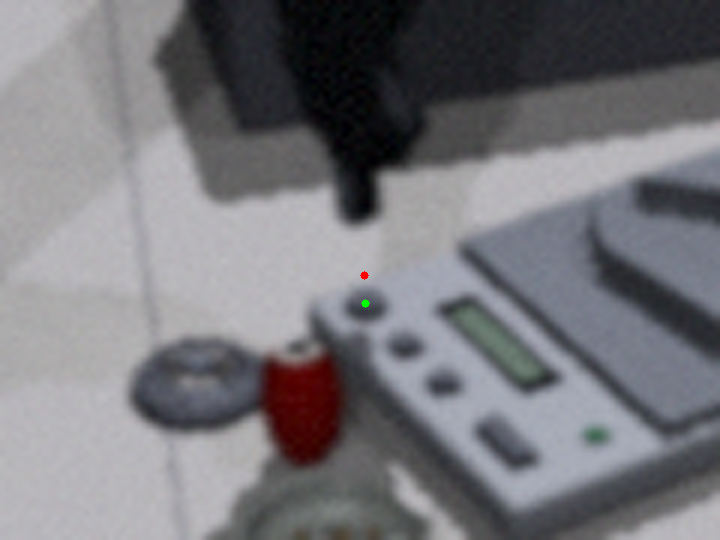

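View pics/chk_wrist.png

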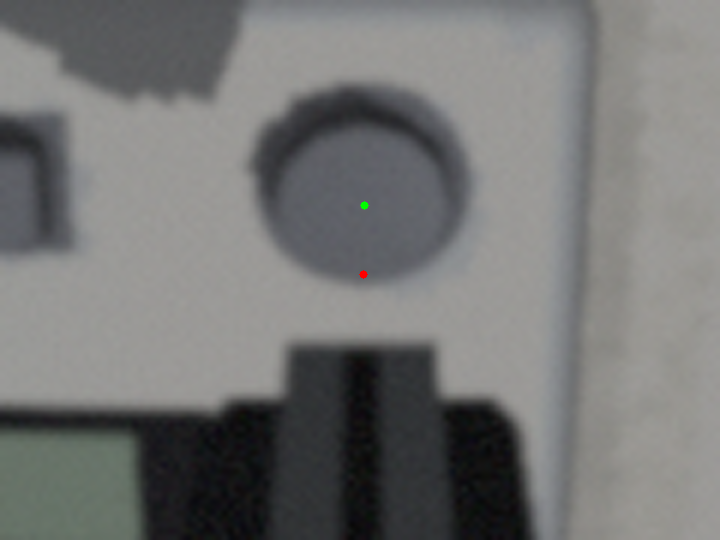

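View pics/chk_scene.png

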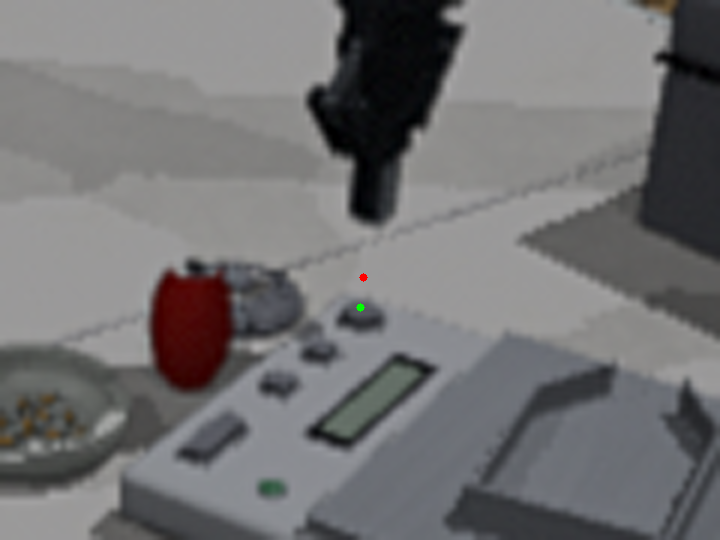

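All three views put the visible fingertips well above the reported TCP. I'll triangulate the tip directly to get its real offset in x, y and z.

```bash
python3 - <<'E'
from rig import r
from h import *
d=pickle.load(open("f0.pkl","rb"));w,_=pickle.load(open("f1.pkl","rb"))
def tri(rs):
    A=sum(np.eye(3)-np.outer(v/np.linalg.norm(v),v/np.linalg.norm(v)) for o,v in rs)
    b=sum((np.eye(3)-np.outer(v/np.linalg.norm(v),v/np.linalg.norm(v)))@o for o,v in rs)
    return np.linalg.solve(A,b)
o=r.observe();p=o["position"]
T=tri([ray(d["side"],216.0,137.2),ray(d["scene"],328.5,143.5)]);print(T,T-p,o["joint_positions"])
print([proj(d[n],T) for n in("side","scene")])
Rt=R.from_rotvec(o["tool_rot"]).as_matrix();print('tool',Rt.T@(T-p))
E
```

```text
[0.47762106 0.28860948 0.09493518] [-0.00158384  0.00421633  0.0330692 ] [-0.55458737  0.59813872 -0.12097764  1.88525002  0.11045886  0.66429062
  1.20797981]
[(np.float64(216.09165223671806), np.float64(137.67278864165684)), (np.float64(328.7287726370211), np.float64(143.0430145989787))]
tool [-9.76425590e-05  4.50563273e-03 -3.30688313e-02]
```

The visible tip is about 33 mm above the reported TCP, and its x and y are good to a few mm. I'll go down slowly and judge contact by force, first through the height where contact would be if the TCP reading is right.

Call:
{"name": "move_arm", "arguments": {"targets": [[1,[0,0,0.1],0],[1,[0,0,0.2],0],[1,[0,0,0.28],0],[1,[0,0,0.32],0],[1,[0,0,0.35],0],[1,[0,0,0.37],0],[1,[0,0,0.39],0],[1,[0,0,0.41],0],[1,[0,0,0.43],0],[1,[0,0,0.43],0],[1,[0,0,0.43],0]]}}

```text
time: 4.9
position: [0.4791, 0.2844, 0.0402]
tool_rot: [0.592, -3.085, -0.0]
wrist_force: [-0.1, -0.5, 0.4]
width: 0.001
```

No contact there, which confirms that the real fingertips are shorter than the reported TCP. Continuing to a reading of about z = 0.02, then looking again.

Call:
{"name": "move_arm", "arguments": {"targets": [[1,[0,0,0.08],0],[1,[0,0,0.16],0],[1,[0,0,0.24],0],[1,[0,0,0.3],0],[1,[0,0,0.35],0],[1,[0,0,0.38],0],[1,[0,0,0.4],0],[1,[0,0,0.4],0]]}}

```text
time: 5.7
position: [0.479, 0.2843, 0.0201]
tool_rot: [0.592, -3.085, 0.0]
wrist_force: [0.5, -0.1, -0.8]
width: 0.002
```

```bash
cat > look.py <<'E'
import sys
from rig import r,optics
from h import *
tag=sys.argv[1];key=eval(sys.argv[2]);o=r.observe();p=o["position"];print(o["time"],p,o["wrist_force"])
a=[]
for n in("side","scene","wrist"):
    f=optics.grab_frame(n);w=n=="wrist";q=[*key,.0435];u,v=map(int,proj(f,q,w))
    S=8 if not w else 4;hw,hh=400//S//2,288//S//2;v-=0 if w else 5
    im=cv2.copyMakeBorder(f["image"][:,:,::-1],100,100,100,100,cv2.BORDER_CONSTANT)
    c=cv2.resize(im[100+v-hh:100+v+hh,100+u-hw:100+u+hw],(400,288),interpolation=cv2.INTER_CUBIC);x,y=proj(f,q,w)
    cv2.circle(c,(int((x-u+hw+.5)*S),int((y-v+hh+.5)*S)),2,(0,255,0),-1);a.append(c)
a.append(a[0]*0);cv2.imwrite(f"pics/{tag}.png",np.vstack([np.hstack(a[:2]),np.hstack(a[2:])]))
E
python3 look.py on2 "(.479,.2845)"
```

```text
5.7 [0.47902609 0.28433516 0.02009012] [ 0.48954885 -0.05489472 -0.80691755]
```

View pics/on2.png

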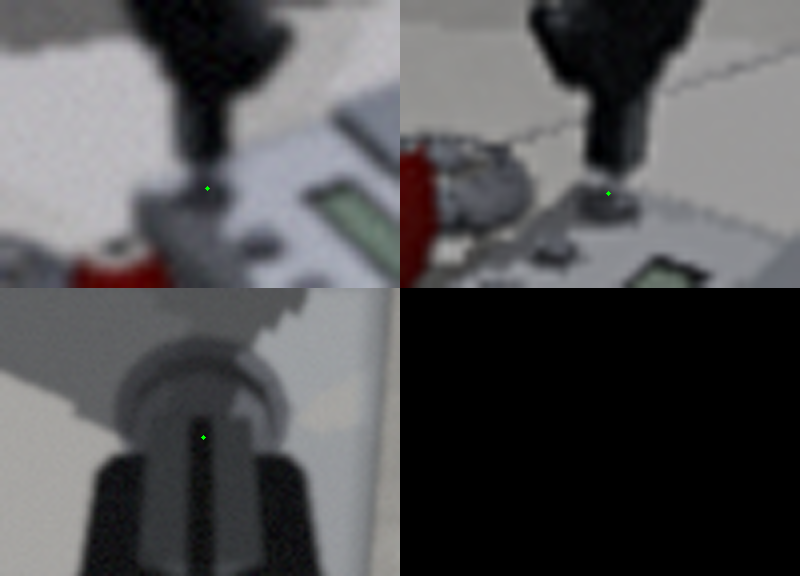

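The tip is centred above ON, with about 6–9 mm of gap left. Stepping down gently.

Call:
{"name": "move_arm", "arguments": {"targets": [[1,[0,0,0.03],0],[1,[0,0,0.06],0],[1,[0,0,0.08],0],[1,[0,0,0.1],0],[1,[0,0,0.12],0],[1,[0,0,0.14],0],[1,[0,0,0.14],0]]}}

```text
time: 6.55
position: [0.479, 0.2844, 0.013]
tool_rot: [0.592, -3.085, 0.0]
wrist_force: [-0.2, 0.1, 0.7]
width: -0.002
```

Call:
{"name": "move_arm", "arguments": {"targets": [[1,[0,0,0.01],0],[1,[0,0,0.02],0],[1,[0,0,0.03],0],[1,[0,0,0.04],0],[1,[0,0,0.04],0]]}}

```text
time: 7.05
position: [0.479, 0.2844, 0.0111]
tool_rot: [0.592, -3.085, 0.0]
wrist_force: [-0.2, -0.1, 0.0]
width: 0.002
```

Call:
{"name": "move_arm", "arguments": {"targets": [[1,[0,0,0.01],0],[1,[0,0,0.02],0],[1,[0,0,0.03],0],[1,[0,0,0.04],0],[1,[0,0,0.04],0]]}}

```text
time: 7.55
position: [0.479, 0.2844, 0.0091]
tool_rot: [0.592, -3.085, 0.0]
wrist_force: [-0.3, 0.0, 0.3]
width: 0.002
```

```bash
python3 look.py on3 "(.479,.2845)"
```

```text
7.55 [0.47903481 0.28435257 0.00912043] [-0.30710015  0.03486333  0.27372471]
```

View pics/on3.png

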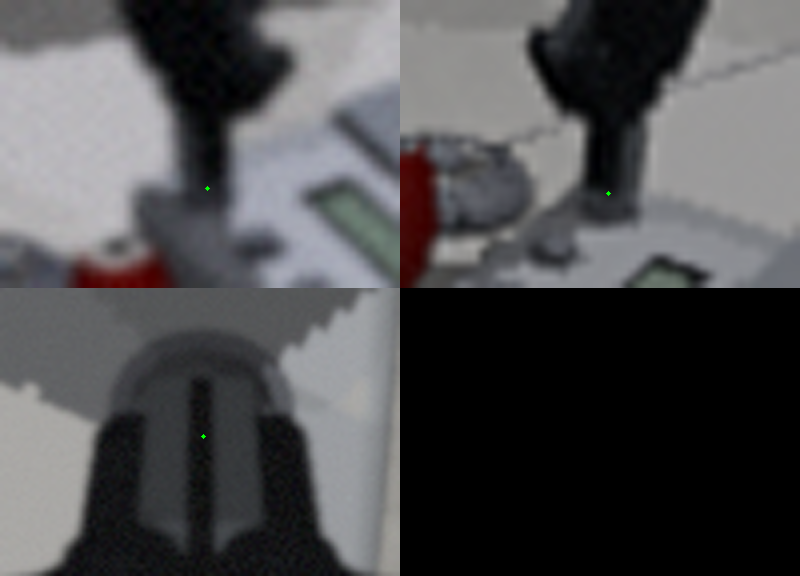

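The tip now looks almost on the key cap, with no force yet. Continuing in small steps.

Call:
{"name": "move_arm", "arguments": {"targets": [[1,[0,0,0.01],0],[1,[0,0,0.02],0],[1,[0,0,0.03],0],[1,[0,0,0.03],0]]}}

```text
time: 8.1
position: [0.4791, 0.2844, 0.0077]
tool_rot: [-0.592, 3.085, -0.0]
wrist_force: [0.2, -0.1, 3.8]
width: 0.003
```

Contact, 3.8 N upward. Pressing another 1.5–2 mm and holding.

Call:
{"name": "move_arm", "arguments": {"targets": [[1,[0,0,0.01],0],[1,[0,0,0.02],0],[1,[0,0,0.03],0],[1,[0,0,0.04],0],[1,[0,0,0.04],0],[1,[0,0,0.04],0],[1,[0,0,0.04],0]]}}

```text
time: 8.8
position: [0.4791, 0.2844, 0.0058]
tool_rot: [-0.592, 3.085, 0.0]
wrist_force: [-0.2, 0.2, 4.7]
width: 0.003
```

```bash
python3 look.py on4 "(.479,.2845)"
```

```text
8.8 [0.47914095 0.28442745 0.00575405] [-0.17068849  0.18957339  4.74037471]
```

View pics/on4.png

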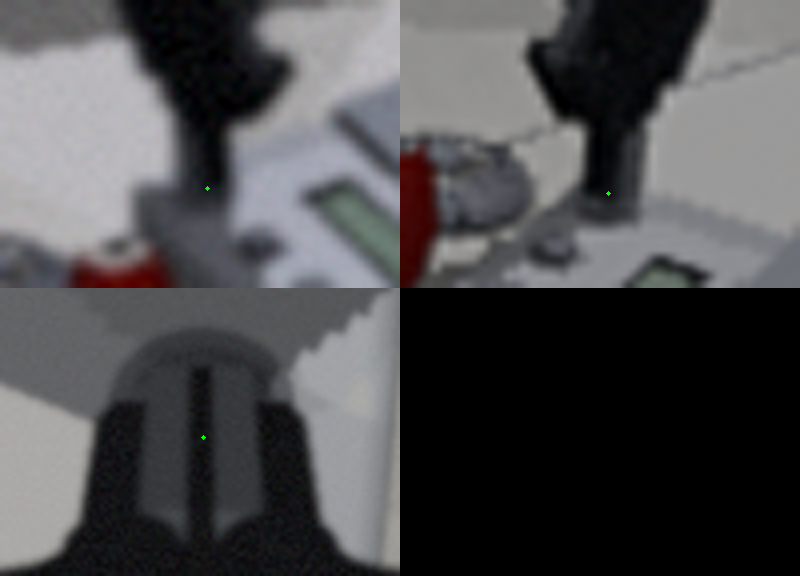

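4.7 N is only just past the threshold given the noise, so I'll go down one more mm and hold.

Call:
{"name": "move_arm", "arguments": {"targets": [[1,[0,0,0.01],0],[1,[0,0,0.02],0],[1,[0,0,0.02],0],[1,[0,0,0.02],0],[1,[0,0,0.02],0]]}}

```text
time: 9.45
position: [0.4791, 0.2844, 0.0048]
tool_rot: [-0.592, 3.085, 0.0]
wrist_force: [-0.3, -1.1, 5.7]
width: -0.002
```

Call:
{"name": "move_arm", "arguments": {"targets": [[1,[0,0,0.005],0],[1,[0,0,0.01],0],[1,[0,0,0.01],0],[1,[0,0,0.01],0]]}}

```text
time: 9.85
position: [0.4791, 0.2844, 0.0043]
tool_rot: [-0.592, 3.085, 0.0]
wrist_force: [-0.0, 0.1, 6.6]
width: -0.003
```

6.6 N is about 4.5 mm of travel, so ON is well down. Now I'll release slowly, rise about 45 mm, cross to TARE and come down to just above it.

Call:
{"name": "move_arm", "arguments": {"targets": [[1,[0,0,-0.02],0],[1,[0,0,-0.05],0],[1,[0,0,-0.09],0],[1,[0,0,-0.14],0],[1,[0,0,-0.25],0],[1,[0,0,-0.45],0],[1,[0,0,-0.7],0],[1,[0,0,-0.9],0],[1,[0,0,-0.9],0]]}}

```text
time: 10.75
position: [0.48, 0.2849, 0.0511]
tool_rot: [-0.591, 3.083, 0.002]
wrist_force: [-0.3, 0.0, -0.2]
width: -0.003
```

Call:
{"name": "move_arm", "arguments": {"targets": [[1,[0,-0.15,0],0],[1,[0,-0.4,0],0],[1,[0,-0.7,0],0],[1,[0,-1.0,0],0],[1,[0,-1.35,0],0],[1,[0,-1.7,0],0],[1,[0,-2.05,0],0],[1,[0,-2.4,0],0],[1,[0,-2.7,0],0],[1,[0,-2.9,0],0],[1,[0,-3.0,0],0],[1,[0,-3.04,0],0],[1,[0,-3.04,0],0],[1,[0,-3.04,0],0]]}}

```text
time: 12.15
position: [0.5351, 0.1439, 0.0492]
tool_rot: [0.593, -3.085, -0.0]
wrist_force: [0.0, 0.2, -0.5]
width: -0.004
```

```bash
python3 look.py ta1 "(.535,.143)"
```

```text
12.15 [0.53513359 0.1439038  0.04920726] [ 0.01439171  0.24086999 -0.46920031]
```

View pics/ta1.png

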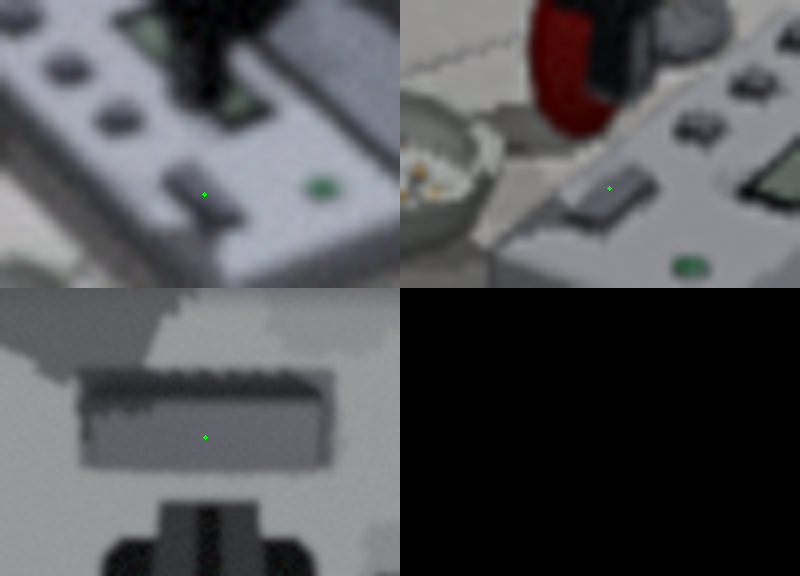

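The tip is aligned over the middle of TARE, with the squares well clear. Going down to about 3 mm above it.

Call:
{"name": "move_arm", "arguments": {"targets": [[1,[0,0,0.08],0],[1,[0,0,0.2],0],[1,[0,0,0.33],0],[1,[0,0,0.46],0],[1,[0,0,0.57],0],[1,[0,0,0.65],0],[1,[0,0,0.7],0],[1,[0,0,0.73],0],[1,[0,0,0.73],0],[1,[0,0,0.73],0]]}}

```text
time: 13.3
position: [0.5354, 0.1432, 0.0129]
tool_rot: [-0.592, 3.085, 0.0]
wrist_force: [0.7, 0.9, 0.7]
width: 0.003
```

```bash
python3 look.py ta2 "(.535,.143)"
```

```text
13.3 [0.53544527 0.14320678 0.01285358] [0.69584722 0.86523655 0.73451692]
```

View pics/ta2.png

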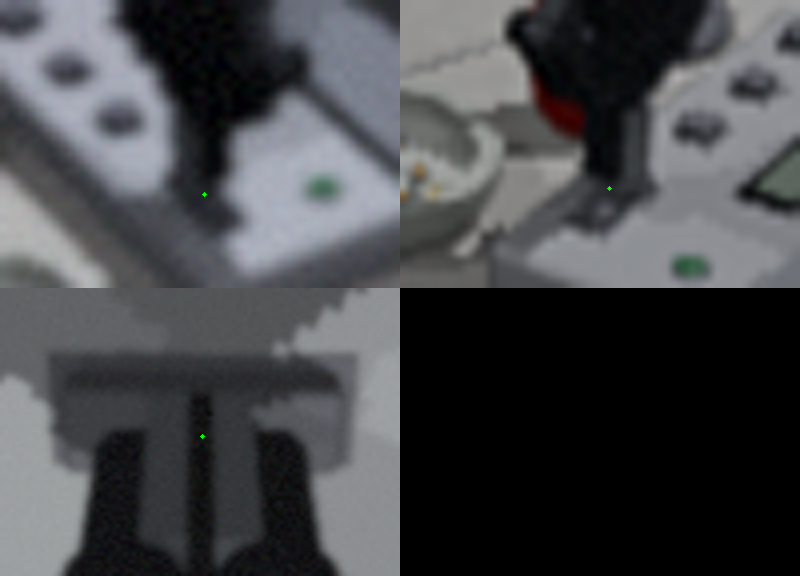

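The tip is centred just above TARE. Pressing gently, expecting contact at about z = 0.0088.

Call:
{"name": "move_arm", "arguments": {"targets": [[1,[0,0,0.02],0],[1,[0,0,0.04],0],[1,[0,0,0.06],0],[1,[0,0,0.08],0],[1,[0,0,0.1],0],[1,[0,0,0.11],0],[1,[0,0,0.12],0],[1,[0,0,0.12],0],[1,[0,0,0.12],0]]}}

```text
time: 14.35
position: [0.5354, 0.1431, 0.0068]
tool_rot: [-0.592, 3.085, -0.0]
wrist_force: [-0.7, -0.1, 3.8]
width: 0.002
```

Call:
{"name": "move_arm", "arguments": {"targets": [[1,[0,0,0.01],0],[1,[0,0,0.02],0],[1,[0,0,0.03],0],[1,[0,0,0.04],0],[1,[0,0,0.045],0],[1,[0,0,0.045],0],[1,[0,0,0.045],0],[1,[0,0,0.045],0]]}}

```text
time: 15.15
position: [0.5354, 0.1432, 0.0045]
tool_rot: [-0.592, 3.085, -0.0]
wrist_force: [-1.8, -0.2, 6.6]
width: -0.0
```

TARE is at 6.6 N, well down, and I've held it there. Releasing slowly, then raising the hand.

Call:
{"name": "move_arm", "arguments": {"targets": [[1,[0,0,0],0],[1,[0,0,-0.02],0],[1,[0,0,-0.05],0],[1,[0,0,-0.09],0],[1,[0,0,-0.14],0],[1,[0,0,-0.25],0],[1,[0,0,-0.45],0],[1,[0,0,-0.8],0],[1,[0,0,-1.2],0],[1,[0,0,-1.7],0],[1,[0,0,-2.2],0],[1,[0,0,-2.7],0],[1,[0,0,-3.0],0],[1,[0,0,-3.2],0],[1,[0,0,-3.2],0],[1,[0,0,-3.2],0]]}}

```text
time: 16.75
position: [0.5351, 0.1431, 0.164]
tool_rot: [0.592, -3.085, 0.0]
wrist_force: [0.6, -0.6, -1.2]
width: -0.003
```

```bash
python3 - <<'E'
from rig import r,optics
from h import *
o=r.observe();print(o["time"],o["position"],o["wrist_force"],abs(o["joint_vel"]).max())
d=pickle.load(open("f0.pkl","rb"));a=[]
for n in("side","scene"):
    f=optics.grab_frame(n)
    c=slice(110,310) if n=="side" else slice(130,330);e=slice(150,350)
    for im in(d[n]["image"],f["image"]):a.append(cv2.resize(im[c,e,::-1],(400,300) if 0 else (300,300)))
f=optics.grab_frame("wrist");cv2.imwrite("pics/wend.png",f["image"][:,:,::-1])
cv2.imwrite("pics/end.png",np.vstack([np.hstack(a[:2]),np.hstack(a[2:])]))
E
```

```text
16.75 [0.53505478 0.14306883 0.16404791] [ 0.60061472 -0.61093765 -1.19345299] 0.013791756873995463
```

View pics/end.png

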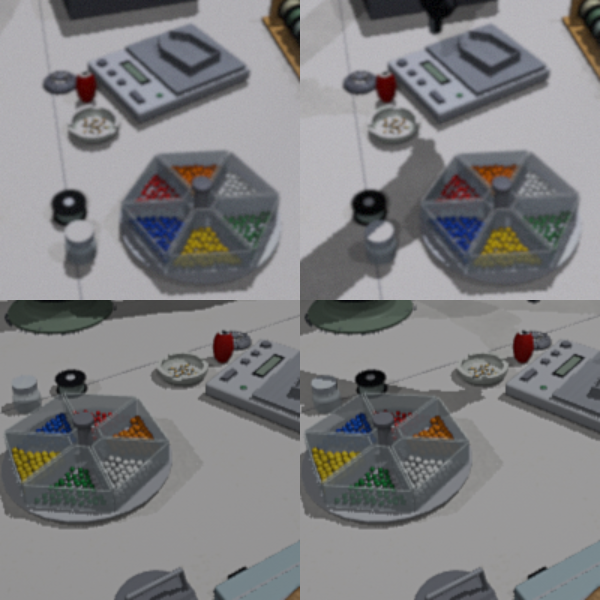

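View pics/wend.png

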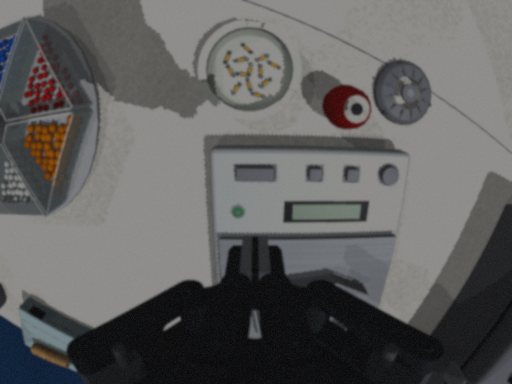

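Comparing the before and after views: the ashtray, float, reel cover, spool, jar, turntable, scale and tray are all where they were. The keys (TARE (256,173), OFF (314,174), units (351,174), ON (389,175)) all look up. The hand is clear, about 15 cm above the deck, so I'm handing in.

```bash
python3 -c "
from rig import job
print(job.finish_job())"
```

```text
the job is handed in; nothing more can be done
None
```

I pressed and released the ON key, then the TARE key, with shut fingertips, raised the hand about 15 cm clear of the deck, and handed the job in at about 17 s. No verdict is reported. Each key was held at about 6.6 N, roughly 4.5 mm of its 5 mm travel. I worked out that travel from the wrist force, because the joint values themselves could not be read.

- **Last checks:** the before and after pictures show the tray, scale, turntable, ashtray, float, reel cover, spool and jar where they were. All four keys look up, and the hand touches nothing. Wrist force was back near zero, within about 1.5 N of noise. The square keys stayed well clear of the fingertips in the pictures.
- **One disagreement:** the actual fingertips ended about 34 mm short of the reported TCP. All three cameras showed it, and contact on the key came at a TCP reading of about 9 mm instead of 43.5 mm. I therefore found contact by wrist force instead of by the height reading.
- **Key position estimates:** the first ones differed by up to 7 mm between the two fixed cameras. I used the wrist-camera fit instead, which had about 1 mm of residual error, and the alignment looked right before each press.

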